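# Fit the missing spacer sleeve to the chassis

### The job

The grey amplifier chassis on the bench already has spacer sleeves of equal height on three of its corner studs, and its fourth stud is bare. From the three loose aluminium sleeves, pick the one exactly as tall as those already fitted and lower it over the bare stud until it stands upright and flat on the chassis. Leave the other two loose sleeves standing where they are.

Things in the scene. Friction and masses are not known exactly. Their poses are not given: they have to be found in the camera images.
- sleeve_short: Plain aluminium tube (spacer sleeve), 36 mm outside diameter, 26 mm bore, 30 mm tall, about 39 g, standing upright on the bench among the clutter. Origin at the centre of its lower end, z up along the tube (yaw means nothing, it is round).
- sleeve_medium: Plain aluminium tube (spacer sleeve), 36 mm outside diameter, 26 mm bore, 45 mm tall, about 59 g, standing upright on the bench among the clutter. Origin at the centre of its lower end, z up along the tube (yaw means nothing, it is round).
- sleeve_tall: Plain aluminium tube (spacer sleeve), 36 mm outside diameter, 26 mm bore, 62 mm tall, about 82 g, standing upright on the bench among the clutter. Origin at the centre of its lower end, z up along the tube (yaw means nothing, it is round).
- stud (a point): Foot of the bare stud (dark upright pin, 8 mm dia, 26 mm tall, tapered tip) on top of the fixed grey chassis plate, 12 mm above the bench. z up, x and y along the chassis edges; plate 150 (x) x 200 mm (y), stud 20 mm inside its -x, -y corner. Fitted sleeves, 45 mm tall, 36 mm dia, at (110, 0), (0, 160), (110, 160) mm from it; other parts are lower than those. 65 mm round the stud is clear.
Not all that is in view belongs to the job. Leave any purple or yellow look-alike of the sleeve_medium alone.

How it is judged (in metres and radians):
At the end, for the whole second after the job is handed in: The 45 mm sleeve stands over the bare stud, its axis within 13 mm of the stud's, its lower end within 4 mm of the chassis plate, upright within 0.1 rad, released and at rest; the 30 mm and 62 mm sleeves still stand (within 0.17 rad of upright) within 30 mm of where they were (horizontal distance between sleeve_medium and stud below 0.013 m and z of sleeve_medium in the frame of stud between -0.004 and 0.004 m and angle between sleeve_medium's own z axis and vertical below 0.1 rad and linear speed of sleeve_medium below 0.02 m/s and distance of each of sleeve_short, sleeve_tall from where it was at the start of the episode below 0.03 m and angle between each of sleeve_short, sleeve_tall's own z axis and vertical below 0.17 rad); the robot touches nothing.
It also fails if it takes over 32 s, if anything falls off the work surface, if the arm or the gripper's body presses on something with over 40 N, if the wrist force passes 120 N, or if a joint passes its speed limit or range.

### The arm

A 6-joint arm with a two-finger parallel gripper is mounted at the origin on the work surface. World frame = base frame: x ahead of the robot, y to its left, z up, the work surface at z = 0. Lengths are in mm, angles in rad, forces in N, time in s.
With the tool pointing down it reaches from about 350 to 875 mm from the base axis. Payload 4.2 kg.
Tool frame: the origin (TCP) lies at the very end of the fingers, on their centre line; the grasp point (between the pads) lies 19 mm behind it; z points along the fingers, y is the line along which they close (so a half turn about z gives the same grasp; the last joint's range is limited). The gripper opens to 85 mm and grips with 20 to 120 N. Pads are 22 mm wide; open, the fingers measure 114 mm over their backs; the gripper's body (76 mm by 85 mm) begins 54 mm behind the grasp point. The pads swing forward as they close: fully open they stand 13 mm farther back than shut.
Start: joints at [-0.979, 0.385, 0.008, 0, -1.194, -0.259], TCP at [204.196, -590.68, 200.312] pointing down, gripper open.
Joint ranges: [-3.14, 3.14], [-1.21, 2.06], [-1.07, 1.41], [-3.16, 2.05], [-2.99, -0.16], [-3.1, 3.1]. Speed limits (rad/s): [2.79, 2.79, 3.14, 3.14, 3.14, 3.14].

### API

Orientations are given as a unit quaternion [x, y, z, w].
In Python, from bench import arm gives the robot as it stands.
- The arm moves only by the tool servo_tool, never from a script. Its argument "rows" is a list that holds one entry, the list of rows, each a list of 7 numbers: the finger opening in mm, from 0 to 85.4, then the shift along the tool's x, y, z in mm, then the turn, a rotation vector about the tool's x, y, z in rad. A call has 1 to 10 rows; each row is the pose to reach, as a shift and turn from the pose commanded when the call began, along the tool's axes at that moment; what a row does not reach only later rows make up. A row lasts 1/8 s, in which the tool goes at most 62.5 mm and 10.7 degrees, less where a joint would pass 70% of its speed; a pose out of reach is approached as far as the arm can. A call with a gripper value outside its range is refused whole. The fingers move at their own pace and stop on an object; the grip force is fixed at half the most. Time passes only in rows, so rows that repeat a pose let the fingers close. It gives the time, the measured TCP pose, the force, the opening and the grip force at its end, in the units of the state.
- arm.read_state(): the state, without advancing time (a new reading comes with each control period).
- arm.get_image(name): name is "scene" or "top" or "wrist"; returns the picture (420x560x3 uint8, red, green, blue); there is no depth.
- arm.camera_params(name): a dict with "intrinsics" (3x3 intrinsics, pixels), "R" (3x3) and "t" (3): a world point X has camera coordinates R X + t. Camera axes: x right, y down, z forward; pixel columns grow to the right and rows downward; lengths in mm; the calibration is good to about 2 mm. A picture is of the moment at which its call begins: read the wrist's pose just before it. camera_params takes no time and is no camera call; for the wrist camera it gives the pose at the moment of the call.
- arm.job_done(): hands the job in; it is judged then, once.
The state is a dict: "clock": time; "joints": joint angles; "joint_vel": joint speeds; "joint_efforts": joint torques, N m; "position": TCP position; "ee_rot": TCP orientation; "contact_force": force on the tool from outside, world axes, zero at the start; "wrist_torque": the same for the moment, N m; "gripper_width": finger opening in mm; "grasp_force": force on a finger pad.
Only numpy, scipy, OpenCV 4.12 (cv2) and the standard library are available. Lean on these libraries where they do the work, as an engineer would, in place of code of your own. Each camera call takes 0.05 s, during which the arm holds its last target. There are 200 camera calls.

## Working session

There is one attempt and no reset: what is moved stays moved. The work goes in short steps, Python scripts to look and compute and a tool call to move; the robot and the scene stay as the last step left them, time stands still between calls to the robot, and variables do not carry over. Pictures are saved under pics/ and viewed, at most 10 in all, crops included, and the job is handed in when it is done.

Besides the shell and the picture viewer there is one more tool, called after "Emit:" as name(argument=value, ...) on one line, values as JSON. servo_tool: Moves the arm, as the interface text tells. Its arguments: {"type":"object","properties":{"rows":{"type":"array"}},"required":["rows"]}

```bash
mkdir -p pics
python3 - <<'E'
from bench import arm
import cv2
for n in("top","scene"):
    cv2.imwrite(f"pics/{n}0.png",arm.get_image(n)[:,:,::-1])
    print(n,arm.camera_params(n))
s=arm.read_state();print(s["clock"],s["position"],s["ee_rot"])
E
```

```text
top {'intrinsics': array([[387.39585927,   0.        , 284.02940316],
       [  0.        , 387.39585927, 208.25077053],
       [  0.        ,   0.        ,   1.        ]]), 'R': array([[ 1.23936981e-02, -9.99923052e-01,  5.35574004e-04],
       [-9.81451272e-01, -1.22672201e-02, -1.91318884e-01],
       [ 1.91310733e-01,  1.84550870e-03, -9.81527788e-01]]), 't': array([-63.02323536, 505.29158672, 585.13593848])}
scene {'intrinsics': array([[492.7424496 ,   0.        , 288.32027719],
       [  0.        , 492.7424496 , 214.10001384],
       [  0.        ,   0.        ,   1.        ]]), 'R': array([[-0.06724623,  0.9977001 , -0.00851222],
       [ 0.82958084,  0.05117077, -0.55603704],
       [-0.55432263, -0.04445297, -0.83111392]]), 't': array([  82.19225557, -420.6108041 , 1147.18597471])}
0.1 [ 204.01179585 -590.16311638  199.32997209] [-1.65563899e-01  9.86198578e-01  9.53128247e-04 -2.26356029e-04]
```

View pics/top0.png

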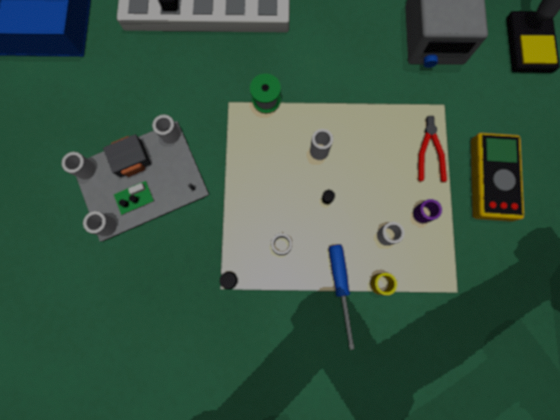

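View pics/scene0.png

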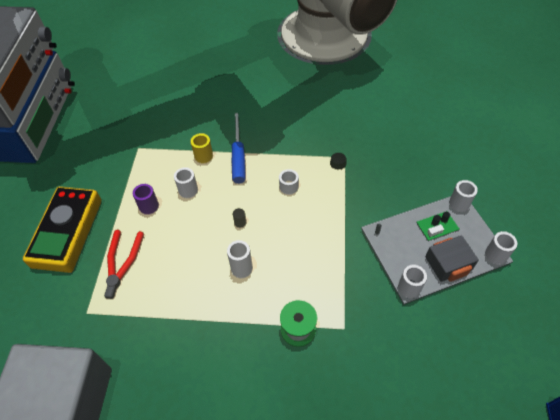

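The top view shows the tall sleeve at (320,145), medium at (391,233), short at (282,243), and the stud at (192,187). The chassis has fitted sleeves at (165,128), (75,163) and (97,222). The scene view agrees: medium (186,182), stud (378,229). The purple look-alike is close to the medium sleeve, so I need to choose the grasp yaw with care.

```bash
cat > h.py <<'E'
from bench import arm
import numpy as np, cv2
from scipy.spatial.transform import Rotation as Ro
def ray(p,uv,z):
    R,t=np.array(p["R"]),np.array(p["t"]); d=R.T@np.linalg.inv(p["intrinsics"])@[uv[0],uv[1],1]; c=-R.T@t
    return c+d*(z-c[2])/d[2]
def tool(target,s=None):
    s=s or arm.read_state(); return Ro.from_quat(s["ee_rot"]).inv().apply(np.array(target)-s["position"])
E
python3 - <<'E'
from h import *
T=arm.camera_params("top");S=arm.camera_params("scene")
for n,uv,z in [("med",(390,230),45),("purple",(429,209),45),("yellow",(385,282),30),("short",(282,243),30),("tall",(321,138),62),("f1",(164,125),57),("f2",(74,159),57),("f3",(95,219),57),("studfoot",(194,189),12),("studtip",(191.5,186),38)]:
    print(n,ray(T,uv,z).round(1))
for n,uv,z in [("med",(185,175),45),("short",(289,177),30),("tall",(240,248),62),("studtip",(379,226),38),("studfoot",(377,234),12)]:print("S",n,ray(S,uv,z).round(1))
print(tool([ray(T,(390,230),45)[0],ray(T,(390,230),45)[1],180]))
s=arm.read_state();W=arm.camera_params("wrist");R=Ro.from_quat(s["ee_rot"]).as_matrix()
c=-W["R"].T@W["t"];print("cam in tool",R.T@(c-s["position"]),(R.T@W["R"].T).round(2))
E
```

```text
med [ 472.8 -229.8   45. ]
purple [ 508.5 -295.4   45. ]
yellow [ 389.6 -222.4   30. ]
short [451.  -54.1  30. ]
tall [ 623.1 -116.7   62. ]
f1 [644.8 147.3  57. ]
f2 [583.2 291.9  57. ]
f3 [483.1 246.5  57. ]
studfoot [545.6 101.3  12. ]
studtip [544.4  99.5  38. ]
S med [ 469.2 -231.1   45. ]
S short [450.9 -50.5  30. ]
S tall [ 618.5 -114.7   62. ]
S studtip [549.6 103.7  38. ]
S studfoot [549.  104.1  12. ]
[-371.7890412   252.81195084   19.77558108]
cam in tool [  79.37094144   -0.32479332 -173.89795598] [[-0.   -0.95 -0.31]
 [ 1.   -0.   -0.  ]
 [ 0.   -0.31  0.95]]
```

Emit:
servo_tool(rows=[[[60,-371,253,20,0,0,1.2],[60,-371,253,20,0,0,1.2],[60,-371,253,20,0,0,1.2],[60,-371,253,20,0,0,1.2],[60,-371,253,20,0,0,1.2],[60,-371,253,20,0,0,1.2],[60,-371,253,20,0,0,1.2],[60,-371,253,20,0,0,1.2],[60,-371,253,20,0,0,1.2],[60,-371,253,20,0,0,1.2]]])

```text
clock: 1.35
position: [471.9, -230.2, 179.9]
ee_rot: [0.42, 0.908, -0.0, -0.001]
contact_force: [-0.2, -0.3, 0.0]
gripper_width: 59.9
grasp_force: 0.0
```

Run:
```python
from h import *
s=arm.read_state();p=arm.camera_params("wrist");im=arm.get_image("wrist");cv2.imwrite("pics/w1.png",im[:,:,::-1])
np.savez("w1.npz",**p)
print(s["clock"],s["position"],s["joints"],Ro.from_quat(s["ee_rot"]).as_matrix().round(3))
```

```text
1.35 [ 471.86443804 -230.15986598  179.93487754] [-1.44592177e-01  2.32204408e-01 -2.66355765e-01 -1.11906691e-04
 -1.07326850e+00 -2.29272562e+00] [[-0.647  0.762 -0.001]
 [ 0.762  0.647  0.   ]
 [ 0.001 -0.001 -1.   ]]
```

View pics/w1.png

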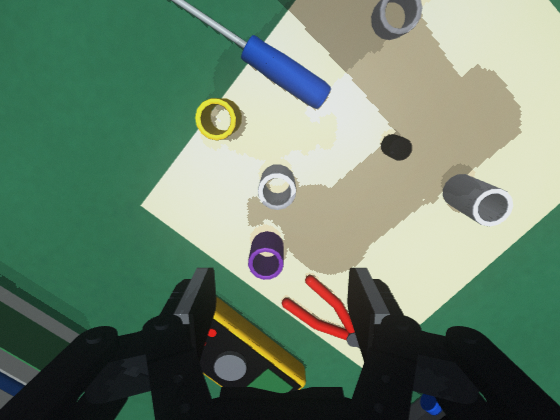

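The wrist view shows the medium sleeve's top rim at about (277,190), purple (266,263), yellow (216,118). No object lies on the closing line, which is image-horizontal.

Run:
```python
from h import *
im=cv2.imread("pics/w1.png");p=np.load("w1.npz")
m=(im.min(2)>175).astype(np.uint8); m[:160]=0;m[220:]=0;m[:,:250]=0;m[:,305:]=0
hsv=cv2.cvtColor(im,cv2.COLOR_BGR2HSV); m&=(hsv[:,:,1]<25).astype(np.uint8)
cs,_=cv2.findContours(m,0,2);c=max(cs,key=cv2.contourArea);print(cv2.boundingRect(c),cv2.fitEllipse(c))
for uv in (cv2.fitEllipse(c)[0],(277,190)):
    w=ray(p,uv,45);print(w,tool([w[0],w[1],6]))
for uv in ((266,263),):print("purple",ray(p,uv,45))
print("diam",np.linalg.norm(ray(p,(258,190),45)-ray(p,(296,190),45)))
```

```text
(250, 160, 46, 49) ((271.96868896484375, 186.70370483398438), (37.762855529785156, 49.38703536987305), 134.71534729003906)
[ 464.50468307 -234.13585659   45.        ] [  1.85906653  -7.57574627 174.0585385 ]
[ 470.05511444 -233.53213334   45.        ] [ -1.26917556  -2.95126203 174.05440781]
purple [ 509.85171951 -297.73393669   45.        ]
diam 35.11164982165646
```

Emit:
servo_tool(rows=[[[60,-1,-3,50,0,0,0],[60,-1,-3,100,0,0,0],[60,-1,-3,140,0,0,0],[60,-1,-3,160,0,0,0],[60,-1,-3,172,0,0,0],[60,-1,-3,172,0,0,0],[45,-1,-3,172,0,0,0],[38,-1,-3,172,0,0,0],[25,-1,-3,172,0,0,0],[25,-1,-3,172,0,0,0]]])

```text
clock: 2.65
position: [471.2, -233.4, 9.7]
ee_rot: [0.42, 0.908, -0.0, 0.001]
contact_force: [-2.0, -1.3, 5.0]
gripper_width: 31.7
grasp_force: 59.0
```

Emit:
servo_tool(rows=[[[25,0,0,0,0,0,0],[25,0,0,0,0,0,0],[25,0,0,-10,0,0,0],[25,0,0,-40,0,0,0],[25,0,0,-90,0,0,0],[25,0,0,-130,0,0,0],[25,0,0,-130,0,0,0]]])

```text
clock: 3.52
position: [473.1, -233.6, 142.7]
ee_rot: [0.42, 0.908, 0.001, 0.005]
contact_force: [-0.6, 0.1, -1.1]
gripper_width: 32.0
grasp_force: 59.6
```

Run:
```python
from h import *
s=arm.read_state();print(s["clock"],s["position"],s["joints"],s["gripper_width"],tool([547,102,140],s))
im=arm.get_image("wrist");cv2.imwrite("pics/w2.png",im[:,:,::-1])
```

```text
3.525 [ 473.12829885 -233.55967569  142.73274902] [-1.50447281e-01  2.66615463e-01 -3.22106982e-01  7.68756157e-04
 -9.72647865e-01 -2.28733248e+00] 32.04368867377601 [207.92252019 273.54262763   2.72920545]
```

View pics/w2.png

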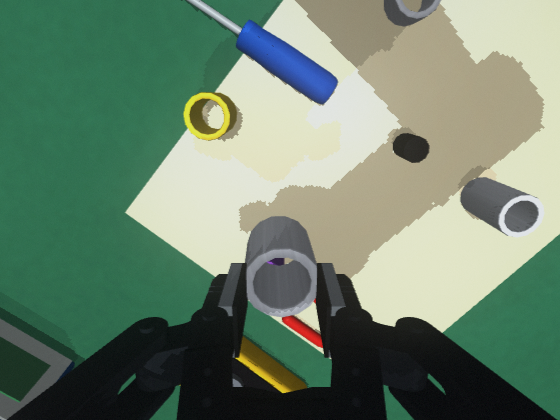

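The wrist view shows the medium sleeve held between the fingers with its rim centred near (282,283). The opening of 32 mm is below the 36 mm diameter, so the grip may be off centre. I'll measure it.

Run:
```python
from h import *
s=arm.read_state();p=arm.camera_params("wrist");R=Ro.from_quat(s["ee_rot"])
for uv in ((282,283),(247,283),(317,283),(282,249),(282,316),(281,218)):
    z=s["position"][2]+35.3; print(uv,R.inv().apply(ray(p,uv,z)-s["position"]).round(1))
def proj(X):
    q=p["R"]@X+p["t"];q=p["intrinsics"]@q;return (q[:2]/q[2]).round()
for X in ([0,0,-35],[0,0,0],[11,16,-19],[-11,16,-19],[0,0,10],[0,0,-19]): print(X,proj(s["position"]+R.apply(X)))
```

```text
(282, 283) [ -0.4   0.9 -35.3]
(247, 283) [ -0.4 -15.  -35.3]
(317, 283) [ -0.4  16.9 -35.2]
(282, 249) [ 16.5   0.9 -35.3]
(282, 316) [-18.    0.9 -35.2]
(281, 218) [ 30.9   0.5 -35.4]
[0, 0, -35] [280. 282.]
[0, 0, 0] [280. 250.]
[11, 16, -19] [313. 245.]
[-11, 16, -19] [312. 285.]
[0, 0, 10] [280. 242.]
[0, 0, -19] [280. 266.]
```

Emit:
servo_tool(rows=[[[25,30,39,0,0,0,-0.1],[25,74,98,0,0,0,-0.25],[25,108,143,0,0,0,-0.4],[25,142,188,0,0,0,-0.5],[25,176,232,0,0,0,-0.65],[25,198,261,0,0,0,-0.75],[25,208,274,0,0,0,-0.8],[25,208,274,0,0,0,-0.8],[25,208,274,0,0,0,-0.8],[25,208,274,0,0,0,-0.8]]])

```text
clock: 4.82
position: [544.6, 101.6, 138.3]
ee_rot: [0.035, 0.999, -0.0, -0.0]
contact_force: [-0.4, 0.2, -0.9]
gripper_width: 31.9
grasp_force: 59.6
```

Run:
```python
from h import *
s=arm.read_state();p=arm.camera_params("wrist");im=arm.get_image("wrist");cv2.imwrite("pics/w3.png",im[:,:,::-1]);np.savez("w3.npz",**p)
print(s["clock"],s["position"],s["ee_rot"],s["joints"],s["gripper_width"])
```

```text
4.825 [544.61861822 101.58541116 138.30180677] [ 3.46080321e-02  9.99400945e-01 -6.68644134e-05 -1.74941788e-04] [ 4.76971551e-01  3.18775946e-01 -2.58033636e-01 -6.52212289e-05
 -9.94357302e-01 -2.11696221e+00] 31.92891831184614
```

View pics/w3.png

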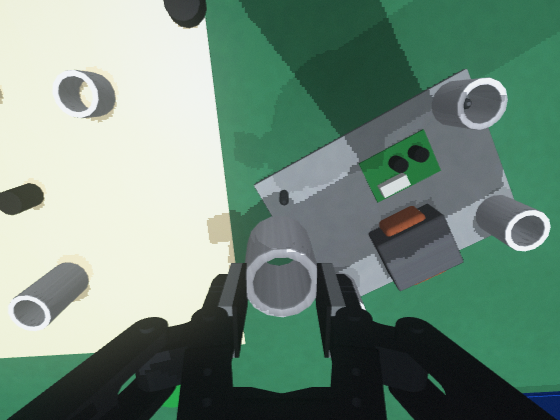

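The stud is visible just above the sleeve, foot about (284,192) and tip about (284,202). The sleeve is still held centred.

Run:
```python
from h import *
p=np.load("w3.npz");s=arm.read_state();im=cv2.imread("pics/w3.png")
m=(im.max(2)<55).astype(np.uint8);m=m[180:215,270:298]
n,l,st,c=cv2.connectedComponentsWithStats(m);print(st,c)
for uv,z in (((284,192),12),((284,202),38)):
    w=ray(p,uv,z);print(w,tool([w[0],w[1],21.7]))
```

```text
[[  0   0  28  35 910]
 [ 10  10   8  14  70]] [[13.51978022 17.04945055]
 [13.24285714 16.35714286]]
[545.87213118 103.55759115  12.        ] [ -1.07142457   1.94868523 116.66942827]
[547.47016496 103.29141543  38.        ] [ -2.68401394   1.79338889 116.66915971]
```

Emit:
servo_tool(rows=[[[25,-1.5,1,30,0,0,0],[25,-1.5,1,60,0,0,0],[25,-1.5,1,80,0,0,0],[25,-1.5,1,95,0,0,0],[25,-1.5,1,105,0,0,0],[25,-1.5,1,111,0,0,0],[25,-1.5,1,114,0,0,0],[25,-1.5,1,115,0,0,0],[25,-1.5,1,115,0,0,0]]])

```text
clock: 6.0
position: [546.7, 103.8, 23.7]
ee_rot: [0.034, 0.999, 0.0, 0.0]
contact_force: [0.4, -0.6, -0.5]
gripper_width: 31.6
grasp_force: 59.6
```

Not in contact yet, so I'll lower it in small steps.

Emit:
servo_tool(rows=[[[25,0,0,0.7,0,0,0],[25,0,0,1.4,0,0,0],[25,0,0,2,0,0,0],[25,0,0,2,0,0,0]]])

```text
clock: 6.5
position: [546.8, 103.7, 21.8]
ee_rot: [0.033, 0.999, 0.0, 0.0]
contact_force: [0.1, -0.8, 2.8]
gripper_width: 31.5
grasp_force: 60.1
```

Emit:
servo_tool(rows=[[[25,0,0,0.5,0,0,0],[25,0,0,0.5,0,0,0],[36,0,0,0.5,0,0,0],[42,0,0,0.5,0,0,0],[50,0,0,0.5,0,0,0],[60,0,0,0.5,0,0,0],[60,0,0,0.5,0,0,0],[60,0,0,-15,0,0,0],[60,0,0,-50,0,0,0],[60,0,0,-100,0,0,0]]])

```text
clock: 7.75
position: [545.8, 103.3, 122.3]
ee_rot: [0.034, 0.999, -0.001, -0.001]
contact_force: [0.8, 1.0, 0.7]
gripper_width: 59.8
grasp_force: 0.0
```

Emit:
servo_tool(rows=[[[60,-30,0,-40,0,0,0],[60,-60,0,-60,0,0,0],[60,-60,0,-60,0,0,0],[60,-60,0,-60,0,0,0]]])

```text
clock: 8.25
position: [605.3, 99.5, 181.0]
ee_rot: [0.034, 0.999, -0.0, -0.001]
contact_force: [-0.1, -0.8, 0.1]
gripper_width: 60.1
grasp_force: 0.0
```

Run:
```python
from h import *
s=arm.read_state();p=arm.camera_params("wrist");im=arm.get_image("wrist");cv2.imwrite("pics/w4.png",im[:,:,::-1]);np.savez("w4.npz",**p)
cv2.imwrite("pics/s4.png",arm.get_image("scene")[:,:,::-1])
print(s["clock"],s["position"],s["contact_force"],s["gripper_width"])
for z,X in ((57,[546.5,103.4,57]),(12,[546.5,103.4,12])):
    q=p["intrinsics"]@(p["R"]@X+p["t"]);print(q[:2]/q[2])
```

```text
8.25 [605.30072892  99.48753066 181.01806302] [-0.10992885 -0.81543853  0.06198086] 60.114367723368204
[281.62042298 123.57488639]
[281.63745927 120.32760338]
```

View pics/w4.png

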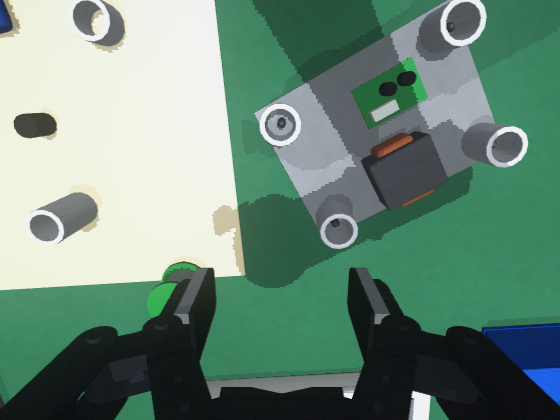

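View pics/s4.png

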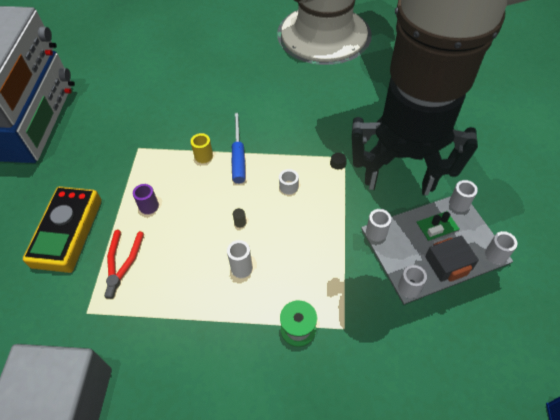

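The sleeve stands upright on the stud, with its rim at (280,124) and the stud centred in the bore. The scene view matches: placed sleeve at (378,225), short (289,181) and tall (240,258) unmoved.

```bash
python3 -c "
from bench import arm
print(arm.job_done())"
```

```text
the job is handed in; nothing more can be done
None
```

The 45 mm sleeve stands upright over the bare stud with the gripper clear, the short and tall sleeves look unmoved in the final pictures, and the job was handed in at about 8.3 s; no verdict was returned.

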